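# Turn the circuit board over in its swivel holder

## Robot

A 7-joint arm with a two-finger parallel gripper is mounted at the origin on the work surface. World frame = base frame: x ahead of the robot, y to its left, z up, the work surface at z = 0. Lengths are in m, angles in degrees, forces in N, time in s.
With the tool pointing down it reaches from about 0.425 to 0.875 m from the base axis. Payload 4.7 kg.
Tool frame: the origin (TCP) lies midway between the tips of the shut fingers; the grasp point (between the pads) lies env.grip_point_offset behind it (env.grip_point_offset is the distance from the TCP to the grasp point, in m); x points along the fingers, y is the direction in which the jaws open and shut, and the axes are right-handed (so a half turn about x gives the same grasp; the last joint's range is limited). The gripper opens to 87 mm and grips with 3 to 60 N. Pads are 19 mm wide; open, the fingers measure 117 mm over their backs; the gripper's body (75 mm by 190 mm) begins 51 mm behind the grasp point.
Start: joints at [-74.823, 18.392, -4.016, 83.108, 1.295, 78.541, -3.26], TCP at [0.161, 0.63, 0.223] pointing down, gripper open.
Joint ranges: [-163.93, 163.93], [-17.29, 119.83], [-79.2, 71.16], [3.27, 140.29], [-89.18, 269.18], [5.43, 117.66], [-154.24, 154.24]. Speed limits (degrees/s): [147.25, 147.25, 180, 180, 180, 180, 180].

## Interface

Orientations are given as [roll, pitch, yaw] about the fixed x, y, z axes, in that order (R = Rz(yaw) Ry(pitch) Rx(roll)).
In Python, from cell import readout, read_camera, camera_params, sign_off, spot_in, pinpoint, env gives the robot as it stands.
- The arm moves only by the shell command python3 -m pendant 'ROWS' [OPENING] [FORCE]. ROWS is a JSON object of lists of equal length, an entry for each row: "xyz": the shift along the world's x, y, z in m, a list of three; "turn": the turn about the world's z in rad. A call has 1 to 10 rows; each row shifts and turns the pose as measured when the row begins; what a row does not reach is not made up. A row lasts 1/8 s, in which the tool goes at most 62.5 mm and 10.7 degrees, less where a joint would pass 70% of its speed; a pose out of reach is approached as far as the arm can. A call is refused whole if a number of a shift passes 0.0625 or a number of a turn 0.188, either way. A call with a gripper value outside its range is refused whole. OPENING is the opening, from 0 (shut) to 1 (fully open), set as the call begins (- or left out, the last holds). The fingers move at their own pace and stop on an object; FORCE is the grip in N (left out, the last holds). Time passes only in rows, so rows that do not move let the fingers close. It gives the time, the measured TCP pose, the force and the opening at its end, in the units of the state.
- readout.get_obs(): the state, without advancing time (a new reading comes with each control period).
- read_camera(name): name is "scene" or "top" or "wrist"; returns the picture (400x640x3 uint8, red, green, blue); there is no depth.
- camera_params(name): a dict with "fx", "fy", "cx", "cy" (pixels), "rvec" (rotation vector, rad) and "tvec" (3), from world to camera coordinates, as OpenCV has them; the wrist camera has in their place "hand_eye" (4x4, takes a point from camera to tool coordinates, whose origin is the TCP and whose axes are the tool frame's). Camera axes: x right, y down, z forward; pixel columns grow to the right and rows downward; lengths in m; the calibration is good to about 2 mm. A picture is of the moment at which its call begins: read the wrist's pose just before it. camera_params takes no time and is no camera call.
- sign_off(): hands the job in, once; it reports no verdict.
Trained networks look in the newest picture that a camera, given by its name, has taken for a name from the list of things; names that differ only in an ending like _2 or _b are one class to them, and where a whole thing is asked for, a point or a joint stands for the part that bears it (a point fixed in the world has none). Each returns a list of dicts, best first, with "score" (0 to 1); they miss things now and then, are a little off and sometimes report something else, mostly with a low value. They report only what shows in the picture. A call takes as long as a camera call.
- spot_in(camera, name): "at" ([x, y, z] in m, in the coordinates of the camera as it stood for that picture, good to about 4 mm: the middle of the surface that is visible of it).
- pinpoint(camera, name): "at" ([x, y, z] in m, in the coordinates of the camera as it stood for that picture, good to about 4 mm: a listed point, or the origin of a listed thing).
The state is a dict: "time_s": time; "qpos": joint angles; "joint_velocities": joint speeds; "effort": joint torques, N m; "tool_pos": TCP position; "tool_rot": TCP orientation; "force": force on the tool from outside, world axes, zero at the start; "wrist_torque": the same for the moment, N m; "grip_width": finger opening in m.
Only numpy, scipy, OpenCV 4.12 (cv2) and the standard library are available. Lean on these libraries where they do the work, as an engineer would, in place of code of your own. Each camera call takes 0.05 s, during which the arm holds its last target.

## Task

The circuit board in the swivel holder lies with its components up. Turn it over by pushing on it with the fingertips only (say, press one long edge down, then push the raised edge on over) until it lies level with its solder side up, and take the hand away. Push lightly and do not grip the board; the holder must stay standing where it is and the things around it must be left alone.

Things in the scene. Friction and masses are not known exactly. Their poses are not given: they have to be found in the camera images.
- board: green circuit board, 110 mm along x, 150 along y, 3 thick, steel jaws at its short ends. Origin: its middle, on the swivel axis, which is the board's own y axis (level). z points out of the component side: parts up to 22 mm tall, within 33 mm of the axis in x; the other side is flat, with solder joints. Starts component side up, within 20 degrees of level
- edge_a (a point): middle of one long edge of the board (its x = +55 mm), at mid thickness. Both long edges are bare for 20 mm inwards. The board turns full circles either way with a spindle friction of about 0.1 N m (2 N at the edge), which keeps it at any angle where it is left: no stops, no spring, near enough balanced
- edge_b (a point): middle of the other long edge of the board (its x = -55 mm), at mid thickness
- holder: the swivel holder, about 1.8 kg, on rubber feet, loose on the bench. Origin: on the bench midway between its uprights; y along the rail, parallel to the swivel axis, which lies 105 mm above; z up. Cross feet 160 mm along x at y = +-100 mm; rail top at 28 mm; uprights 24 x 14 mm at y = +-100 mm, tops at 117 mm, 186 mm clear between them; spindle knobs out to y = +-125 mm
- dispenser: glass solvent dispenser with a steel pump dish, 62 mm diameter, 112 mm tall, standing; origin under its centre, z up
- reel: reel of solder wire standing on its flange, 54 mm diameter, 46 mm tall; origin under its centre, z up
- flux_jar: amber glass jar with black lid, 52 mm diameter, 55 mm tall, standing; origin under its centre, z up
- cutters: flush cutters lying flat, red handles, about 120 mm long by 61 mm wide by 13 mm high; origin on the bench under the middle, jaws to x, z up

How it is judged (in metres and radians):
On the way, in this order (a step that is already met when the one before it is completed fails the run):
1. the board is tipped well out of level by a push (angle between board's own z axis and vertical above 0.6 rad).
2. the board is past upright, its solder side beginning to face up (angle between board's own z axis and vertical above 1.75 rad).
At the end, for the whole second after the job is handed in: The board lies solder side up, within 0.2 rad (11 degrees) of level, at rest; the holder stands on all its feet within 30 mm of its place, and the dispenser, reel, jar and cutters are within 20 mm of theirs (angle between board's own z axis and vertical above 2.94 rad and angular speed of board below 0.1 rad/s and distance of holder from where it was at the start of the episode below 0.03 m and angle between holder's own z axis and vertical below 0.05 rad and height (world z) of holder below 0.006 m and distance of each of dispenser, reel, flux_jar, cutters from where it was at the start of the episode below 0.02 m); the robot touches nothing.
It fails at once if the board is gripped, or pushed with more than 20 N (contact force between the fingers and board above 20 N).
It fails at once if the holder is lifted, tipped, or shoved more than 30 mm from its place (height (world z) of holder above 0.012 m or angle between holder's own z axis and vertical above 0.15 rad or distance of holder from where it was at the start of the episode above 0.03 m).
It fails at once if a thing beside the holder is moved or knocked over (distance of any of dispenser, reel, flux_jar, cutters from where it was at the start of the episode above 0.02 m or angle between any of dispenser, reel, flux_jar's own z axis and vertical above 0.3 rad).
It also fails if it takes over 45 s, if anything falls off the work surface, if the arm or the gripper's body presses on something with over 40 N, if the wrist force passes 120 N, or if a joint passes its speed limit or range.

## Working session

There is one attempt and no reset: what is moved stays moved. The work goes in short steps, Python scripts to look and compute and a shell command to move; the robot and the scene stay as the last step left them, time stands still between calls to the robot, and variables do not carry over. Pictures are saved under pics/ and viewed, and the job is handed in when it is done.

```bash
ls; mkdir -p pics; cat > h.py <<'E'
import numpy as np, cv2
from cell import readout, read_camera, camera_params, sign_off, spot_in, pinpoint, env
from scipy.spatial.transform import Rotation as R
def world(cam,p):
    c=camera_params(cam)
    if 'rvec' in c:
        M=R.from_rotvec(np.ravel(c['rvec'])).as_matrix(); return M.T@(np.array(p)-np.ravel(c['tvec']))
    o=readout.get_obs(); H=np.array(c['hand_eye']); q=H[:3,:3]@np.array(p)+H[:3,3]
    return R.from_euler('xyz',o['tool_rot'],degrees=True).as_matrix()@q+np.array(o['tool_pos'])
def save(cam,n):
    im=read_camera(cam); cv2.imwrite(f'pics/{n}.png',im[:,:,::-1]); return im
E
python3 - <<'E'
from h import *
print(readout.get_obs()); print(env.grip_point_offset)
for c in ['scene','top']:
    save(c,c+'0')
    for n in ['edge_a','edge_b','board','holder','dispenser','reel','flux_jar','cutters']:
        for d in pinpoint(c,n)[:2]: print(c,n,round(d['score'],2),world(c,d['at']).round(3), {k:v for k,v in d.items() if k not in('score','at')})
E
```

```text
pics
{'time_s': 0.0, 'qpos': array([-74.82378403,  18.43839374,  -4.01673043,  83.1770109 ,
         1.29589778,  78.54024064,  -3.25851804]), 'joint_velocities': array([-0.08906243,  0.01269612, -0.05477221,  0.10622167, -0.00810014,
       -0.01465948, -0.00182214]), 'effort': array([-1.57730842e-04, -4.91313958e+01, -4.04158132e-01, -3.12521982e+01,
       -6.39849692e-02,  4.39915771e-02,  1.80127045e-04]), 'tool_pos': array([0.16120225, 0.62910701, 0.22145075]), 'tool_rot': array([ -86.70741734,   89.88947351, -101.07103807]), 'force': array([ 0.54455498,  0.40727442, -0.51455723]), 'wrist_torque': array([-0.01973784,  0.05668499,  0.0296732 ]), 'grip_width': 0.0869755435407031}
0.0187
scene edge_a 0.89 [0.637 0.019 0.093] {}
scene edge_a 0.72 [ 0.541 -0.001  0.122] {}
scene edge_b 0.89 [0.637 0.019 0.093] {}
scene edge_b 0.72 [ 0.541 -0.001  0.122] {}
scene board 0.86 [0.587 0.008 0.106] {}
scene holder 0.63 [0.589 0.01  0.004] {}
scene dispenser 0.67 [ 0.602 -0.232  0.004] {}
scene reel 0.72 [0.62  0.249 0.003] {}
scene reel 0.34 [0.589 0.01  0.108] {}
scene flux_jar 0.85 [0.515 0.192 0.002] {}
scene cutters 0.86 [0.746 0.013 0.003] {}
top edge_a 0.65 [0.644 0.02  0.089] {}
top edge_b 0.65 [0.644 0.02  0.089] {}
top board 0.6 [0.589 0.011 0.1  ] {}
top holder 0.75 [ 0.535 -0.009  0.127] {}
top holder 0.74 [0.587 0.01  0.002] {}
top dispenser 0.67 [ 0.609 -0.234  0.002] {}
top reel 0.55 [0.621 0.255 0.003] {}
top flux_jar 0.55 [0.509 0.192 0.003] {}
top cutters 0.78 [0.752 0.019 0.   ] {}
```

View pics/scene0.png

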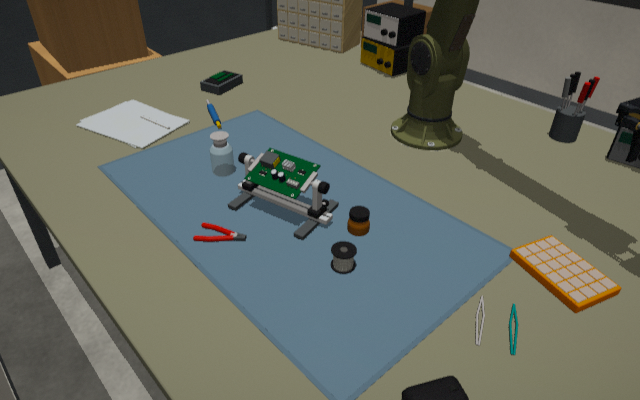

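View pics/top0.png

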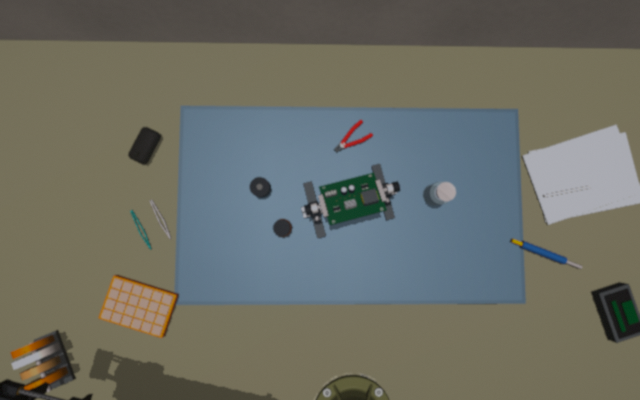

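The scene picture shows the holder at about (285,185), with the dispenser behind it at (222,155), cutters at (220,235), the jar at (358,222) and the reel at (343,257). The top view shows the holder yawed about 11°. I'll use the networks to measure the yaw, tilt and jaw direction.

```bash
python3 - <<'E'
from h import *
o=readout.get_obs(); M=R.from_euler('xyz',o['tool_rot'],degrees=True).as_matrix(); print(M.round(3))
j=M[:,1]; print('jaw azimuth',np.degrees(np.arctan2(j[1],j[0])))
# yaw from top picture: mask green
im=read_camera('top').astype(int); r,g,b=im[...,0],im[...,1],im[...,2]
m=((g>r+25)&(g>b+15)); m[:150]=0;m[250:]=0;m[:,:300]=0;m[:,420:]=0
c,s,a=cv2.minAreaRect(np.argwhere(m)[:,::-1].astype(np.float32)); print(c,s,a)
P=camera_params('top')
box=cv2.boxPoints((c,s,a)); A=R.from_rotvec(np.ravel(P['rvec'])).as_matrix(); t=np.ravel(P['tvec'])
for u,v in box:
    d=A.T@np.array([(u-P['cx'])/P['fx'],(v-P['cy'])/P['fy'],1]); C=-A.T@t; k=(0.105-C[2])/d[2]; print((C+k*d).round(3))
E
```

```text
[[ 0.     0.248  0.969]
 [ 0.     0.969 -0.248]
 [-1.     0.     0.   ]]
jaw azimuth 75.62919815396889
(352.74603271484375, 198.1097412109375) (38.36813735961914, 57.93083190917969) 75.3791275024414
[0.615 0.09  0.105]
[ 0.654 -0.055  0.105]
[ 0.558 -0.079  0.105]
[0.52  0.065 0.105]
```

```bash
python3 -m pendant '{"xyz":[[0.036,-0.046,0.01],[0.036,-0.046,0.01],[0.036,-0.046,0.01],[0.036,-0.046,0],[0.036,-0.046,0],[0.036,-0.046,0],[0.036,-0.046,0],[0.036,-0.046,0],[0.036,-0.046,0],[0.036,-0.046,0]],"turn":[0.171,0.171,0.171,0,0,0,0,0,0,0]}' 0
```

```text
time_s: 2.2
tool_pos: [0.5259, 0.1584, 0.2549]
tool_rot: [34.5, 89.6, 51.2]
force: [1.4, 1.6, -0.4]
grip_width: 0.0015
```

```bash
python3 - <<'E'
from h import *
o=readout.get_obs(); print(o['tool_pos'],o['time_s'],o['force']); M=R.from_euler('xyz',o['tool_rot'],degrees=True).as_matrix()
j=M[:,1]; print('jaw azimuth',np.degrees(np.arctan2(j[1],j[0])),M[:,0].round(3))
save('wrist','w1'); save('top','t1')
for c in ['wrist','top']:
  for n in ['edge_a','edge_b','board','holder']:
    for d in pinpoint(c,n)[:2]: print(c,n,round(d['score'],2),world(c,d['at']).round(3))
E
```

```text
[0.52589767 0.15837674 0.25487538] 2.2 [ 1.36048408  1.60743536 -0.42956157]
jaw azimuth 106.67984360625722 [ 0.004  0.005 -1.   ]
wrist edge_a 0.89 [0.634 0.026 0.084]
wrist edge_a 0.88 [ 0.537 -0.007  0.122]
wrist edge_b 0.89 [0.633 0.03  0.084]
wrist edge_b 0.88 [ 0.536 -0.004  0.122]
wrist board 0.68 [0.585 0.011 0.105]
wrist holder 0.97 [ 0.586  0.013 -0.006]
top edge_a 0.81 [ 0.536 -0.009  0.125]
top edge_a 0.58 [0.642 0.021 0.087]
top edge_b 0.81 [ 0.536 -0.009  0.125]
top edge_b 0.58 [0.642 0.021 0.087]
top board 0.75 [0.589 0.008 0.102]
top holder 0.66 [0.587 0.008 0.004]
```

View pics/w1.png

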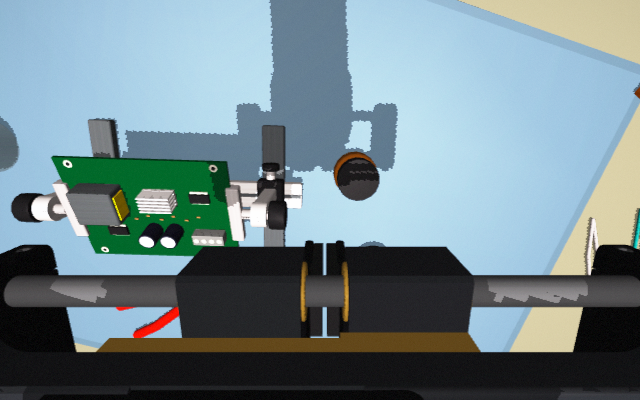

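The wrist view shows the board at about (145,205). The capacitors at (150,240) lie near the far edge, and that edge is the lower one (z≈0.088, tilt about 18°). I'll go above the bare strip of the far edge.

```bash
python3 -m pendant '{"xyz":[[0.037,-0.045,0],[0.037,-0.045,0],[0.0367,-0.0448,0],[0,0,-0.05],[0,0,-0.05],[0,0,0]],"turn":[0,0,0,0,0,0]}' 0; python3 - <<'E'
from h import *
save('wrist','w2');save('scene','s2'); print(readout.get_obs()['force'])
E
```

```text
time_s: 3.45
tool_pos: [0.6371, 0.0294, 0.1537]
tool_rot: [27.3, 89.4, 44.9]
force: [-0.7, 0.9, -0.2]
grip_width: 0.0003
[-0.17754855 -0.15793758  0.04568069]
```

View pics/w2.png

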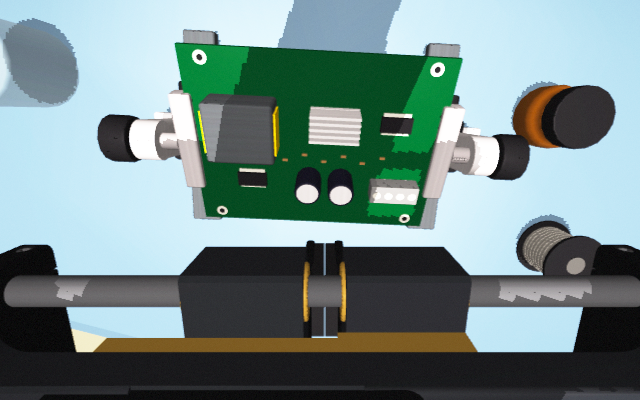

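View pics/s2.png

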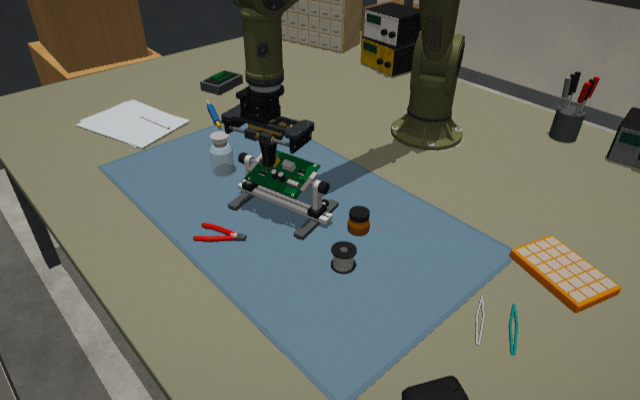

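```bash
python3 - <<'E'
from h import *
o=readout.get_obs(); M=R.from_euler('xyz',o['tool_rot'],degrees=True).as_matrix(); j=M[:,1]; T=np.array(o['tool_pos'])
print('jaw',np.degrees(np.arctan2(j[1],j[0])))
P=camera_params('wrist'); H=np.array(P['hand_eye'])
def ray(u,v,z):
    d=M@H[:3,:3]@np.array([(u-P['cx'])/P['fx'],(v-P['cy'])/P['fy'],1]); C=M@H[:3,3]+T; return C+d*(z-C[2])/d[2]
a,b=ray(205,217,.089),ray(437,228,.089); c,d=ray(178,43,.123),ray(462,58,.123)
kl,kr=ray(118,132,.105),ray(512,158,.105)
for n,p,q in(('far',a,b),('near',c,d),('knob',kl,kr)):
    v=q-p; print(n,p.round(4),q.round(4),np.linalg.norm(v).round(3),np.degrees(np.arctan2(v[1],v[0])),((p+q)/2).round(4))
q=np.linalg.inv(H)@np.array([0,0,0,1]);print('tcp px',q[0]/q[2]*P['fx']+P['cx'],q[1]/q[2]*P['fy']+P['cy'])
E
```

```text
jaw 107.64787069464964
far [ 0.6649 -0.0501  0.089 ] [0.6226 0.1109 0.089 ] 0.166 104.74101141635681 [0.6438 0.0304 0.089 ]
near [ 0.5605 -0.0752  0.123 ] [0.5216 0.0705 0.123 ] 0.151 104.93344535144767 [ 0.541  -0.0024  0.123 ]
knob [ 0.6204 -0.1086  0.105 ] [0.5611 0.1305 0.105 ] 0.246 103.92213348709517 [0.5908 0.0109 0.105 ]
tcp px 322.4275389745642 259.9209501424216
```

```bash
python3 -m pendant '{"xyz":[[0.0015,0,-0.02],[0,0,-0.02],[0,0,-0.010],[0,0,-0.004],[0,0,-0.003]],"turn":[-0.05,0,0,0,0]}' 0; python3 - <<'E'
from h import *
save('wrist','w3')
for d in pinpoint('wrist','edge_a'): print(d['score'],world('wrist',d['at']).round(3))
E
```

```text
time_s: 4.18
tool_pos: [0.6476, 0.0327, 0.1098]
tool_rot: [4.6, 88.1, 19.6]
force: [0.7, -0.1, -0.0]
grip_width: 0.0005
0.76 [0.636 0.025 0.087]
```

View pics/w3.png

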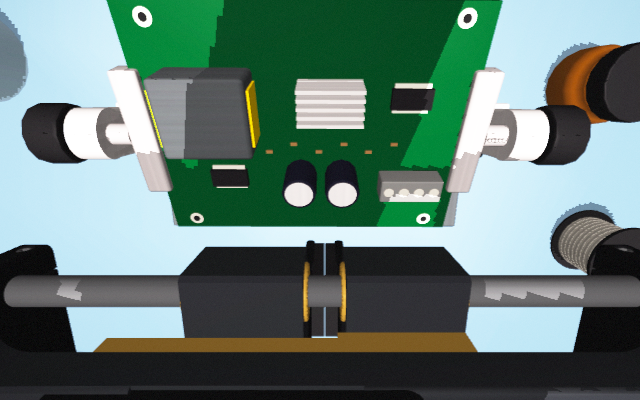

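```bash
python3 -m pendant '{"xyz":[[0,0,0]],"turn":[0]}';  python3 - <<'E'
from h import *
o=readout.get_obs(); print(o['qpos'].round(1),o['joint_velocities'].round(1))
M=R.from_euler('xyz',o['tool_rot'],degrees=True).as_matrix();print(M.round(3))
E
python3 -m pendant '{"xyz":[[-0.011,-0.003,0]],"turn":[0]}'
```

```text
time_s: 4.4
tool_pos: [0.6476, 0.0325, 0.1098]
tool_rot: [4.5, 88.1, 19.5]
force: [-0.5, -0.6, -0.1]
grip_width: 0.0008
[-24.9  22.1  25.   93.8 -10.8  64.6 107.9] [-0.  -0.1 -0.1 -0.1 -0.   0.   0.1]
[[ 0.031 -0.259  0.965]
 [ 0.011  0.966  0.259]
 [-0.999  0.003  0.033]]
time_s: 4.53
tool_pos: [0.6367, 0.0296, 0.11]
tool_rot: [4.0, 88.1, 19.0]
force: [-0.7, 0.8, -0.4]
grip_width: 0.0005
```

```bash
python3 -m pendant '{"xyz":[[0.0015,0,-0.006],[0,0,0]],"turn":[0,0]}' 0; python3 -m pendant '{"xyz":[[0,0,-0.006],[0,0,0]],"turn":[0,0]}' 0
```

```text
time_s: 4.78
tool_pos: [0.6373, 0.0291, 0.1039]
tool_rot: [4.6, 88.1, 19.6]
force: [0.4, -0.1, 0.7]
grip_width: 0.0005
time_s: 5.03
tool_pos: [0.6373, 0.0292, 0.0973]
tool_rot: [4.7, 88.1, 19.7]
force: [-0.1, 0.1, 0.6]
grip_width: 0.0004
```

```bash
python3 -m pendant '{"xyz":[[0.001,0,-0.004],[0,0,0]],"turn":[0,0]}' 0; python3 -m pendant '{"xyz":[[0,0,-0.003]],"turn":[0]}' 0;python3 -m pendant '{"xyz":[[0,0,-0.003]],"turn":[0]}' 0
```

```text
time_s: 5.28
tool_pos: [0.6387, 0.0292, 0.093]
tool_rot: [4.1, 88.1, 19.1]
force: [-0.7, -0.9, -0.3]
grip_width: 0.0001
time_s: 5.4
tool_pos: [0.639, 0.0292, 0.0904]
tool_rot: [4.0, 88.1, 19.0]
force: [-1.5, 0.7, 1.3]
grip_width: 0.0001
time_s: 5.52
tool_pos: [0.6393, 0.0292, 0.0877]
tool_rot: [3.8, 88.0, 18.8]
force: [-0.2, 0.3, 2.4]
grip_width: 0.0007
```

```bash
python3 -m pendant '{"xyz":[[0,0,-0.003],[0,0,-0.003]],"turn":[0,0]}' 0;python3 -m pendant '{"xyz":[[-0.0005,0,-0.003],[0,0,-0.003]],"turn":[0,0]}' 0; python3 - <<'E'
from h import *
save('wrist','w4');save('scene','s4')
for c in('wrist','top','scene'):
  for d in pinpoint(c,'edge_a'): print(c,d['score'],world(c,d['at']).round(3))
E
```

```text
time_s: 5.78
tool_pos: [0.6396, 0.0291, 0.0818]
tool_rot: [3.7, 88.0, 18.7]
force: [-0.1, 0.4, 2.1]
grip_width: 0.0002
time_s: 6.02
tool_pos: [0.6393, 0.0291, 0.0755]
tool_rot: [3.4, 87.9, 18.4]
force: [0.4, 0.1, 2.8]
grip_width: 0.0004
wrist 0.98 [ 0.542 -0.003  0.137]
wrist 0.97 [0.627 0.025 0.07 ]
wrist 0.64 [ 0.584  0.01  -0.001]
top 0.81 [ 0.536 -0.009  0.125]
top 0.58 [0.642 0.021 0.087]
scene 0.81 [0.632 0.018 0.078]
```

View pics/w4.png

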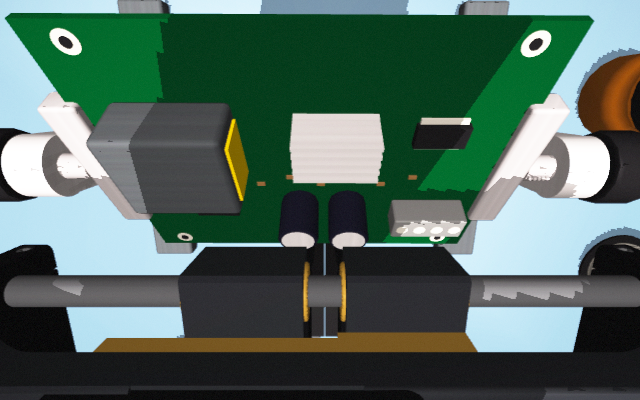

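The board has tilted to about 37°: in the wrist view its near edge is up at row 15 and the far edge is under the tip at about (325,243). I'll press a bit further.

```bash
python3 -m pendant '{"xyz":[[-0.001,0,-0.003],[-0.001,0,-0.003]],"turn":[0,0]}' 0; python3 - <<'E'
from h import *
save('wrist','w5')
for d in pinpoint('wrist','edge_a'): print(d['score'],world('wrist',d['at']).round(3))
E
```

```text
time_s: 6.52
tool_pos: [0.6378, 0.0291, 0.0697]
tool_rot: [2.9, 87.9, 17.9]
force: [2.3, 1.0, 0.4]
grip_width: 0.0009
0.84 [ 0.545 -0.002  0.14 ]
```

```bash
python3 -m pendant '{"xyz":[[0.003,0.001,0.01],[0.002,0,0.03],[0,0,0.04],[0,0,0.05],[0,0,0]],"turn":[0,0,0,0,0]}' 0; python3 - <<'E'
from h import *
save('wrist','w6'); save('scene','s6'); save('top','t6')
for c in('wrist','top','scene'):
  for d in pinpoint(c,'edge_a'): print(c,d['score'],world(c,d['at']).round(3))
E
```

```text
time_s: 7.25
tool_pos: [0.6403, 0.0303, 0.2037]
tool_rot: [4.9, 88.2, 20.0]
force: [0.9, 0.1, -0.2]
grip_width: 0.0004
wrist 0.83 [0.619 0.027 0.058]
wrist 0.8 [ 0.543 -0.     0.139]
top 0.64 [0.629 0.017 0.069]
scene 0.87 [0.551 0.    0.144]
scene 0.79 [0.625 0.016 0.072]
scene 0.52 [0.585 0.005 0.002]
```

View pics/w6.png

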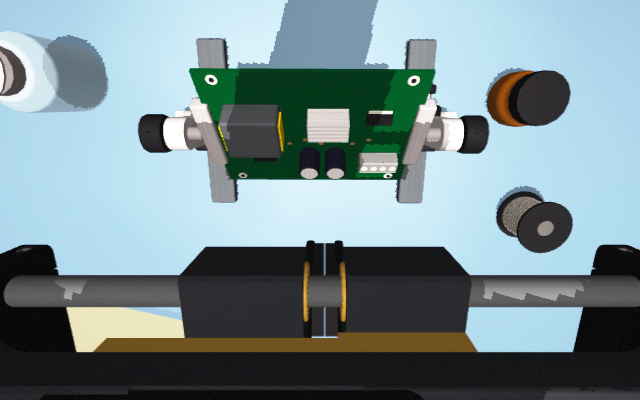

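```bash
python3 -c "
from h import *
print(np.array(camera_params('wrist')['hand_eye']).round(3))"
python3 -m pendant '{"xyz":[[-0.043,-0.013,0],[-0.043,-0.013,0],[-0.043,-0.013,0],[0,0,0]],"turn":[0,0,0,0]}' 0
```

```text
[[-0.    -0.266  0.964 -0.161]
 [ 1.     0.     0.     0.001]
 [-0.     0.964  0.266 -0.072]
 [ 0.     0.     0.     1.   ]]
time_s: 8.05
tool_pos: [0.5014, -0.0094, 0.1904]
tool_rot: [21.2, 89.4, 36.3]
force: [0.4, 0.5, -0.4]
grip_width: 0.0005
```

```bash
python3 -m pendant '{"xyz":[[0,0,-0.02],[0,0,-0.02],[0,0,-0.01],[0,0,0]],"turn":[0,0,0,0]}' 0; python3 - <<'E'
from h import *
im=save('scene','s7')[120:260,180:380]; cv2.imwrite('pics/s7c.png',cv2.resize(im,None,fx=4,fy=4)[:,:,::-1])
E
```

```text
time_s: 8.55
tool_pos: [0.5026, -0.0084, 0.138]
tool_rot: [21.0, 89.4, 36.1]
force: [0.0, -0.4, 0.9]
grip_width: 0.0005
```

View pics/s7c.png

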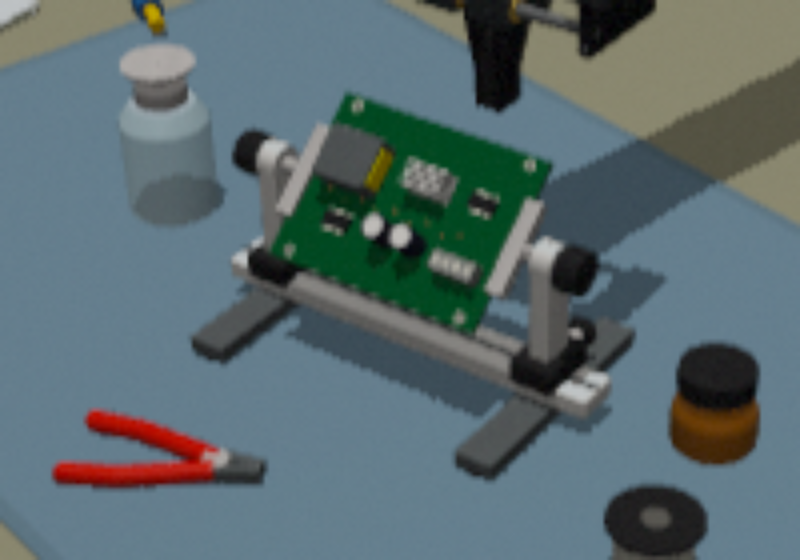

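The crop shows the board tilted, with the raised edge running (350,95)-(550,160) and the fingertip behind it at (495,100). I'll lower the tip and come in under the edge.

```bash
python3 -m pendant '{"xyz":[[0.006,0.0015,-0.012],[0.01,0.0026,0],[0.008,0.002,0],[0.005,0.0013,0]],"turn":[0,0,0,0]}' 0; python3 -m pendant '{"xyz":[[0.004,0.001,0],[0,0,0]],"turn":[0,0]}' 0
```

```text
time_s: 9.1
tool_pos: [0.5356, -0.0, 0.1271]
tool_rot: [12.8, 89.2, 27.9]
force: [-0.2, 0.2, -0.1]
grip_width: 0.0004
time_s: 9.35
tool_pos: [0.5359, 0.0, 0.1268]
tool_rot: [58.7, 89.7, 73.8]
force: [-1.3, 0.9, -0.5]
grip_width: 0.0002
```

```bash
python3 -m pendant '{"xyz":[[0.004,0.001,0.001],[0.003,0.0008,0.001]],"turn":[0,0]}' 0; python3 -m pendant '{"xyz":[[0.003,0.0008,0.002],[0.003,0.0008,0.002]],"turn":[0,0]}' 0; python3 -m pendant '{"xyz":[[0.003,0.0008,0.002],[0.003,0.0008,0.002]],"turn":[0,0]}' 0
```

```text
time_s: 9.6
tool_pos: [0.5379, 0.0005, 0.1284]
tool_rot: [143.9, 89.3, 158.9]
force: [-9.4, -2.3, 6.9]
grip_width: 0.0004
time_s: 9.85
tool_pos: [0.5407, 0.0014, 0.1321]
tool_rot: [153.7, 88.9, 168.7]
force: [-4.4, -0.4, 1.7]
grip_width: 0.0005
time_s: 10.1
tool_pos: [0.546, 0.0028, 0.1363]
tool_rot: [155.1, 88.7, 170.2]
force: [-3.7, -1.1, 3.5]
grip_width: 0.0003
```

```bash
python3 -m pendant '{"xyz":[[0.003,0.0008,0.0025],[0.003,0.0008,0.0025],[0.003,0.0008,0.0025]],"turn":[0,0,0]}' 0; python3 -m pendant '{"xyz":[[0.0035,0.0009,0.002],[0.0035,0.0009,0.002],[0.0035,0.0009,0.0015]],"turn":[0,0,0]}' 0; python3 -m pendant '{"xyz":[[0.004,0.001,0.001],[0.004,0.001,0.001],[0.004,0.001,0.001]],"turn":[0,0,0]}' 0
```

```text
time_s: 10.48
tool_pos: [0.5568, 0.0056, 0.144]
tool_rot: [154.0, 88.9, 169.1]
force: [-1.5, -1.1, -1.1]
grip_width: 0.0004
time_s: 10.85
tool_pos: [0.5682, 0.0086, 0.1494]
tool_rot: [154.7, 88.9, 169.8]
force: [-1.5, -0.6, -1.0]
grip_width: 0.0007
time_s: 11.22
tool_pos: [0.5806, 0.0118, 0.1523]
tool_rot: [155.8, 88.8, 170.9]
force: [-1.7, -1.5, -0.8]
grip_width: 0.0003
```

```bash
python3 -m pendant '{"xyz":[[0.004,0.001,-0.001],[0.004,0.001,-0.002]],"turn":[0,0]}' 0; python3 -m pendant '{"xyz":[[0.004,0.001,-0.003],[0.004,0.001,-0.003]],"turn":[0,0]}' 0; python3 - <<'E'
from h import *
im=save('scene','s8')[120:260,180:380]; cv2.imwrite('pics/s8c.png',cv2.resize(im,None,fx=4,fy=4)[:,:,::-1])
E
```

```text
time_s: 11.48
tool_pos: [0.59, 0.0143, 0.1501]
tool_rot: [152.7, 89.0, 167.8]
force: [-2.3, 0.6, 3.1]
grip_width: 0.0003
time_s: 11.72
tool_pos: [0.5999, 0.0168, 0.145]
tool_rot: [147.7, 89.1, 162.8]
force: [-1.6, -0.4, 1.7]
grip_width: 0.0006
```

View pics/s8c.png

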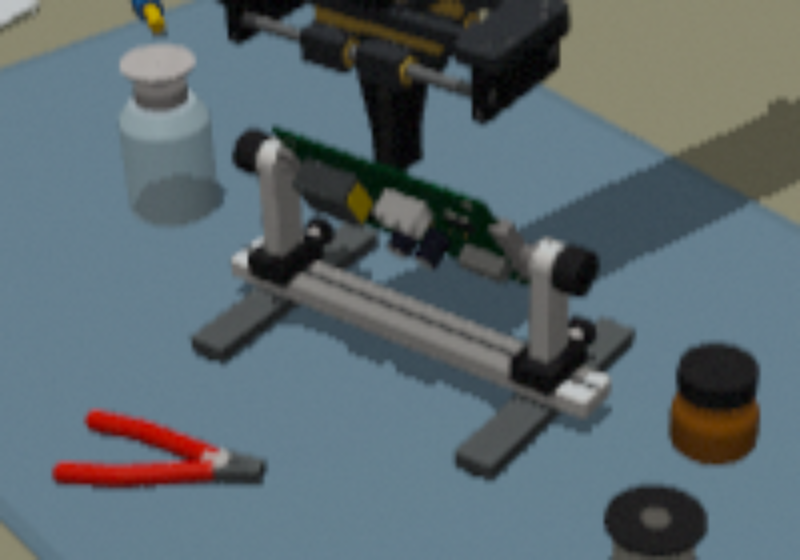

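The board is past upright, leaning over to the far side, with the finger on its solder side at about (400,160). I'll carry it on over and down.

```bash
python3 -m pendant '{"xyz":[[0.005,0.0013,-0.003],[0.005,0.0013,-0.003],[0.005,0.0013,-0.003]],"turn":[0,0,0]}' 0; python3 -m pendant '{"xyz":[[0.004,0.001,-0.003],[0.003,0.001,-0.003],[0.002,0.0005,-0.003]],"turn":[0,0,0]}' 0; python3 -m pendant '{"xyz":[[0,0,-0.003],[0,0,-0.003]],"turn":[0,0]}' 0
```

```text
time_s: 12.15
tool_pos: [0.6144, 0.0205, 0.1337]
tool_rot: [154.6, 88.9, 169.7]
force: [-1.8, 0.1, 0.9]
grip_width: 0.0007
time_s: 12.52
tool_pos: [0.6244, 0.023, 0.1239]
tool_rot: [155.5, 88.9, 170.5]
force: [-0.9, -0.5, 1.4]
grip_width: 0.0005
time_s: 12.78
tool_pos: [0.6261, 0.0234, 0.1184]
tool_rot: [151.1, 89.1, 166.2]
force: [0.9, 0.3, 2.1]
grip_width: 0.0007
```

```bash
python3 -m pendant '{"xyz":[[0,0,-0.003],[0,0,-0.003]],"turn":[0,0]}' 0; python3 -m pendant '{"xyz":[[0,0,-0.002],[0,0,-0.002]],"turn":[0,0]}' 0; python3 - <<'E'
from h import *
im=save('scene','s9')[120:260,180:380]; cv2.imwrite('pics/s9c.png',cv2.resize(im,None,fx=4,fy=4)[:,:,::-1]); save('wrist','w9')
for c in('wrist','scene'):
  for d in pinpoint(c,'edge_a')[:3]: print(c,d['score'],world(c,d['at']).round(3))
E
```

```text
time_s: 13.02
tool_pos: [0.6271, 0.0237, 0.1128]
tool_rot: [145.7, 89.3, 160.8]
force: [0.1, -0.2, 0.9]
grip_width: 0.0001
time_s: 13.28
tool_pos: [0.6275, 0.0239, 0.1087]
tool_rot: [143.2, 89.3, 158.3]
force: [-0.1, 0.7, 2.1]
grip_width: 0.0003
wrist 0.98 [0.532 0.001 0.1  ]
scene 0.86 [0.641 0.024 0.107]
scene 0.81 [ 0.537 -0.007  0.109]
```

View pics/s9c.png

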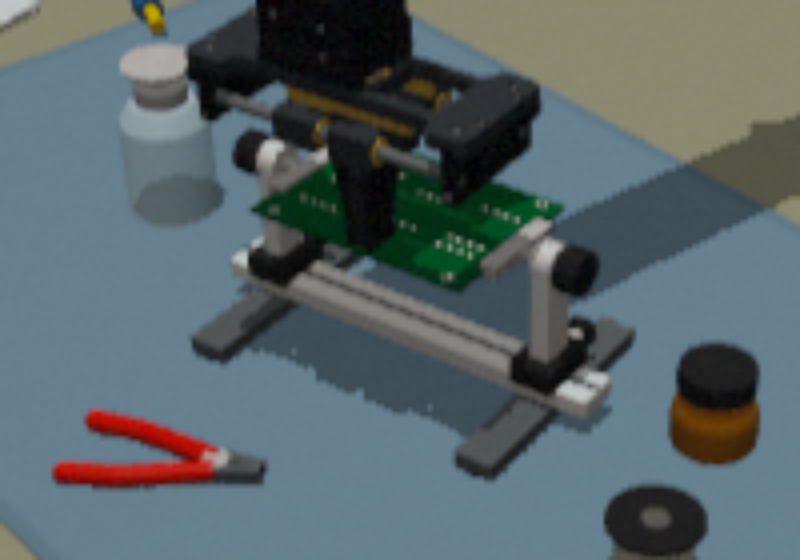

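View pics/w9.png

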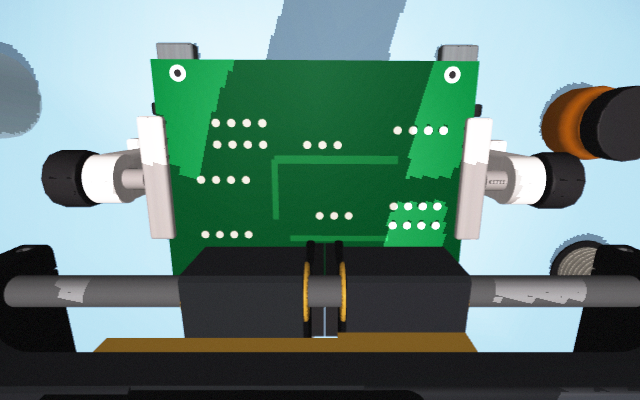

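The board is nearly level with its solder side up: white joints show, and the finger is at about (370,240) in the crop. I'll press a last millimetre, then lift off.

```bash
python3 -m pendant '{"xyz":[[0,0,-0.0012]],"turn":[0]}' 0; python3 -m pendant '{"xyz":[[0,0,0.004],[0,0,0.03],[0,0,0.05],[0,0,0.05],[0,0,0.02],[0,0,0]],"turn":[0,0,0,0,0,0]}' 0; python3 - <<'E'
from h import *
im=save('scene','s10')[120:260,180:380]; cv2.imwrite('pics/s10c.png',cv2.resize(im,None,fx=4,fy=4)[:,:,::-1]); save('wrist','w10');save('top','t10')
for c in ['wrist','scene','top']:
  for n in ['edge_a','board','holder','dispenser','reel','flux_jar','cutters']:
    for d in pinpoint(c,n)[:2]: print(c,n,round(d['score'],2),world(c,d['at']).round(3))
E
```

```text
time_s: 13.6
tool_pos: [0.6272, 0.0238, 0.1074]
tool_rot: [144.7, 89.3, 159.8]
force: [1.4, 0.4, 2.9]
grip_width: 0.0003
time_s: 14.35
tool_pos: [0.6232, 0.0232, 0.2638]
tool_rot: [156.2, 88.9, 171.3]
force: [-0.5, -0.5, 0.7]
grip_width: 0.0005
wrist edge_a 0.92 [ 0.532 -0.004  0.101]
wrist edge_a 0.92 [0.64  0.024 0.103]
wrist board 0.65 [0.589 0.007 0.103]
wrist holder 0.83 [ 0.585  0.014 -0.005]
wrist dispenser 0.79 [ 0.606 -0.235  0.   ]
wrist reel 0.87 [0.622 0.253 0.   ]
wrist flux_jar 0.95 [ 0.511  0.191 -0.   ]
scene edge_a 0.72 [ 0.534 -0.008  0.113]
scene board 0.64 [0.59  0.007 0.104]
scene holder 0.65 [0.588 0.009 0.002]
scene holder 0.47 [0.622 0.25  0.002]
scene dispenser 0.82 [ 0.606 -0.236  0.004]
scene reel 0.59 [0.619 0.252 0.002]
scene flux_jar 0.55 [0.514 0.195 0.001]
scene flux_jar 0.51 [ 0.534 -0.009  0.111]
scene cutters 0.95 [0.749 0.014 0.004]
top edge_a 0.65 [ 0.538 -0.008  0.104]
top edge_a 0.64 [0.64  0.02  0.105]
top board 0.95 [0.59  0.011 0.102]
top holder 0.84 [0.588 0.01  0.001]
top dispenser 0.79 [ 0.609 -0.235  0.001]
top reel 0.78 [0.621 0.254 0.001]
top flux_jar 0.86 [0.508 0.188 0.003]
top cutters 0.52 [0.753 0.019 0.   ]
```

View pics/s10c.png

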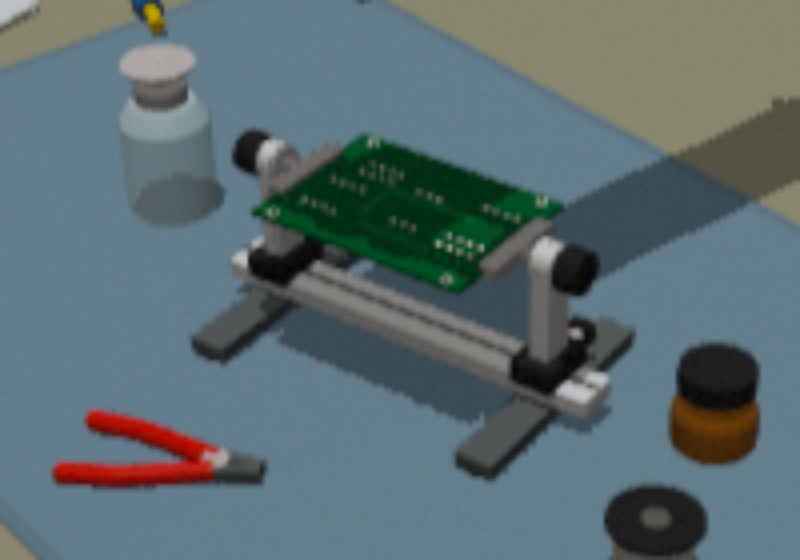

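View pics/w10.png

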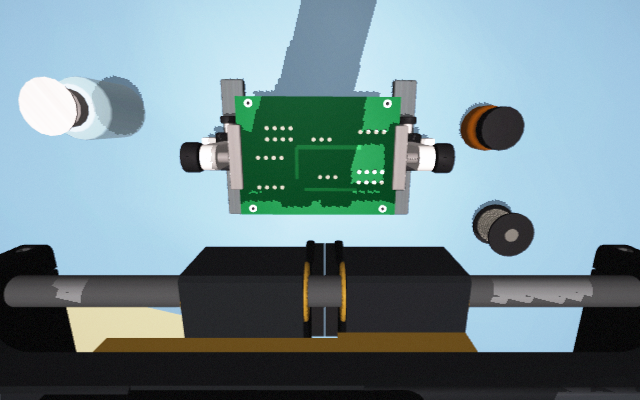

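The board is level with its solder side up and nothing is touching it. The wrist view shows the solder joints and the board square in the holder at about (318,155).

```bash
python3 -c "
from h import *
print(sign_off())"
```

```text
the job is handed in; nothing more can be done
None
```

The board now lies level with its solder side up. The hand was raised clear of it before I handed the job in at about 14.5 s; `sign_off()` gave no verdict.

**What I did:** With the fingers shut, I pressed the far long edge down until the board tilted about 43°. I then pushed the raised near edge up and over from behind, and pressed it down to level. The highest force I saw in the readings after each move was about 12 N, as the edge broke away. Most of the rest were 2–5 N. I had no force reading between those points.

**Last checks:**
- **Level:** the wrist and top cameras put the two long edges within about 2 mm of the same height, at 0.101/0.103 m and 0.104/0.105 m. The last fingertip height of 0.1074 m also fits a board within a degree or two of level.
- **Surroundings:** the holder, dispenser, reel, jar and cutters all measured within about 5 mm of where they started, which is roughly the accuracy of the measurements.
- **Disagreement:** the scene camera alone put the near edge at 0.113 m, which would mean about 8° of tilt. That is still inside the 11° limit, and I took it as network error.

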